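# Fit a collector carrier in its nest and cam-latch it

### The job

Take the clean collector carrier (blue handle) from the lab jack, lay it in the empty nest on the linear stage with its slotted edge towards the red latch, and slide it gently home against both aluminium fences. Then turn the black cam knob clockwise until the sprung red latch drops into the cam's notch and its nose enters the carrier's slot; stop there, not forcing the knob or the latch, let go, and leave the other things where they are.

Things in the scene. Friction and masses are not known exactly. Their poses are not given: they have to be found in the camera images.
- carrier_center (a point): centre of the clean carrier: loose aluminium plate 84 (x) x 64 (y) x 10 mm with two white tiles and a blue handle bar across its middle (44 mm along x, 14 mm thick along y, 36 mm tall; whole height 46 mm, about 0.22 kg). Point on the handle's mid line, 23 mm above the underside. The -y edge has a slot in its middle, 14 mm wide, 7 mm deep. Starts flat on the jack, x within 0.6 rad of world x
- nest (a point): where carrier_center lies when the carrier is home; axes as the carrier's when home, z up. The nest floor is the flat top of the blue carriage plate, 23 mm below. Open on the -x and -y sides, but the held-back latch nose stands only 8 mm clear of the -y edge of a home carrier: lay it down about 4 mm off the side fence and 10 to 20 mm off the end fence, then slide it
- side_fence (a point): middle of the face of the side fence at the top edge: aluminium bar 105 mm along the nest's x, 12 mm thick, 9 mm high, against the carrier's +y edge (face 32 mm to +y of nest). Axes as nest
- end_fence (a point): middle of the face of the end fence at the top edge: aluminium bar 70 mm along the nest's y, 12 mm thick, 9 mm high, against the carrier's +x edge (face 42 mm to +x of nest). Axes as nest
- knob_grip (a point): on the vertical axis of the cam knob at gripping height: middle of the black wing bar, 50 mm along this point's x, 14 mm thick along y, 34 mm tall, its top 11 mm above this point. The bar is clamped on the shaft at no set angle (up to 0.35 rad either way), so its direction does not tell where the notch is. The cam disc's top is 30 mm below, a hub 34 mm across and 8 mm high on it. Drag about 0.1 N m; it stays where it is left
- cam_axis (a point): centre of the top of the brass cam disc (68 mm across, 10 mm thick) under the knob; fixed, axes as nest. Its rim has an 8 mm deep notch with a lead-in ramp, a white mark before it and a stop shoulder 4 mm proud of the rim behind it. 0.5 to 1.3 rad clockwise from the start the latch's roller is fully in (it sinks over the last 0.15 rad, helping the knob on); then some 0.1 rad is free before the shoulder meets the roller hard
- latch_nose (a point): tip of the red latch's nose, which points to the nest's +y. In the nest's frame its y is about -0.040 m while the cam's rim holds the latch back and about -0.025 m once the roller is in the notch and the nose in the carrier's slot. If the carrier is not home the nose meets its edge and stops at about -0.032
- latch: the red latch, a two-armed rocker on a vertical pivot (origin), x along its arm to the nose; a spring turns it towards carrier and cam, and its steel roller (10 mm) rides on the +y side of the cam's rim. About 6 N normally loads it; over 10 N of the stop shoulder on the roller (0.4 N m at the knob), or 25 N in all, strains it
- fixture: the blue carriage plate with nest, fences, cam and latch, 210 x 210 x 12 mm, top about 67 mm above the table, standing still on the linear stage; origin at the centre of its underside, axes as nest
- fences: the two aluminium fences together, fixed on the carriage; origin as that of fixture
- jack: blue scissor lab jack, fixed, plates 180 (x) x 200 (y) mm, top 70 mm above the table; origin under its centre
- vial: amber glass vial with a white cap, 24 mm in diameter and 45 mm tall, on the jack beside the carrier; a bystander; origin at the centre of its underside
- used_carrier: another carrier of the same size as the clean one, but with dark coated tiles and a black handle, on the table; a bystander; origin at the centre of its underside
- beaker: glass beaker, 66 mm wide and 85 mm tall; a bystander; origin at the centre of its underside
- driver: screwdriver with an orange handle lying on the table; a bystander
- dish: flat closed glass dish, 90 mm wide and 14 mm tall; a bystander; origin at the centre of its underside
- tape: ring-shaped yellow spool core, 90 mm wide and 19 mm tall; a bystander; origin at the centre of its underside
- nozzle_block: steel block 50 x 36 x 22 mm with a brass nozzle standing 26 mm above it; a bystander; origin at the centre of its underside

How it is judged:
On the way, in this order (a step that is already met when the one before it is completed fails the run):
1. the carrier lies flat and home against both fences while the latch is still held back (x of carrier_center in the frame of nest between -0.0025 and 0.0025 m and y of carrier_center in the frame of nest between -0.0025 and 0.0025 m and z of carrier_center in the frame of nest between -0.002 and 0.002 m and angle between the x axis of carrier_center and the x axis of nest, either way round below 0.05 rad and angle between carrier_center's own z axis and vertical below 0.05 rad and y of latch_nose in the frame of nest below -0.036 m), for 0.2 s.
2. the latch has dropped into the cam's notch with its nose in the carrier's slot (x of carrier_center in the frame of nest between -0.0025 and 0.0025 m and y of carrier_center in the frame of nest between -0.0025 and 0.0025 m and z of carrier_center in the frame of nest between -0.002 and 0.002 m and angle between the x axis of carrier_center and the x axis of nest, either way round below 0.05 rad and angle between carrier_center's own z axis and vertical below 0.05 rad and y of latch_nose in the frame of nest above -0.028 m), for 0.2 s.
At the end, for the whole second after the job is handed in: The carrier lies flat in the nest within 2.5 mm of home along x and y (0.05 rad in direction), the latch is dropped in with its nose in the carrier's slot (tip beyond -28 mm in the nest's y) and at rest, loaded with less than 25 N (all of step 2 and contact force between latch and anything else below 25 N and linear speed of latch below 0.02 m/s); the robot touches nothing.
It fails at once if the knob is forced on after the latch has dropped: more than 10 N between the cam's stop face and the latch's roller (contact force between roller and stop_face above 10 N).
It fails at once if the latch is strained: more than 25 N on it in all (contact force between latch and anything else above 25 N).
It fails at once if the carrier is rammed against the fences: more than 60 N between them (contact force between carrier and fences above 60 N).
It fails at once if another thing is moved by more than 25 mm (distance of any of vial, used_carrier, beaker, driver, dish, tape, nozzle_block from where it was at the start of the episode above 0.025 m).
It also fails if it takes over 72 s, if anything falls off the work surface, if the arm or the gripper's body presses on something with over 40 N, if the wrist force passes 120 N, or if a joint passes its speed limit or range.

### The arm

A 7-joint arm with a two-finger parallel gripper is mounted at the origin on the work surface. World frame = base frame: x ahead of the robot, y to its left, z up, the work surface at z = 0. Lengths are in m, angles in rad, forces in N, time in s.
With the tool pointing down it reaches from about 0.425 to 0.95 m from the base axis. Payload 4.7 kg.
Tool frame: the origin (TCP) lies at the centre of the arm's flange, where the gripper is bolted on; the fingertips stand 182 mm ahead of it and the grasp point (between the pads) lies 164 mm ahead of it; z points along the fingers, y is the line along which they close (so a half turn about z gives the same grasp; the last joint's range is limited). The gripper opens to 87 mm and grips with 3 to 60 N. Pads are 19 mm wide; open, the fingers measure 117 mm over their backs; the gripper's body (75 mm by 190 mm) begins 51 mm behind the grasp point.
Start: joints at [-1.187, 0.469, -0.049, 1.532, 0.024, 1.141, -0.082], TCP at [0.271, 0.618, 0.405] pointing down, gripper open.
Joint ranges: [-2.59, 2.59], [-0.33, 1.99], [-1.39, 1.29], [0.1, 2.45], [-1.04, 4.18], [0.21, 1.99], [-2.66, 2.66]. Speed limits (rad/s): [2.57, 2.57, 3.14, 3.14, 3.14, 3.14, 3.14].

### API

Orientations are given as a rotation vector (axis times angle).
In Python, from station import ctrl, hand, solver, vision gives the robot as it stands. The module is installed in compiled form; this text tells all that it offers. Calls block until the motion is done:
- ctrl.movep(position, orientation): joint-space move of the TCP to a pose.
- ctrl.line_to(position, feed=0.15, orientation=None): straight line of the TCP; orientation=None keeps the orientation; feed is the mean speed in m/s.
- ctrl.move_joints(angles): joint-space move.
- hand.open_gripper() and hand.clamp(grip_force=None): open the fingers fully, or close them until they stop; grip_force is the grip in N (None keeps the last).
- ctrl.pause(seconds).
- solver.solve_ik(position, orientation): joint angles nearest the present ones, or None.
- ctrl.get_state(): the state.
- vision.camera(name): name is "scene" or "side" or "wrist"; returns the picture (384x512x3 uint8, red, green, blue); there is no depth.
- vision.camera_params(name): a dict with "intrinsics" (3x3 intrinsics, pixels), "R" (3x3) and "t" (3): a world point X has camera coordinates R X + t; the wrist camera has in their place "hand_eye" (4x4, takes a point from camera to tool coordinates, whose origin is the TCP and whose axes are the flange's). Camera axes: x right, y down, z forward; pixel columns grow to the right and rows downward; lengths in m; the calibration is good to about 2 mm. A picture is of the moment at which its call begins: read the wrist's pose just before it. camera_params takes no time and is no camera call.
A pose or a line that the arm cannot do raises ctrl.IKError and nothing moves.
- ctrl.finish_job(): hands the job in; it is judged then, once.
The state is a dict: "time_s": time; "joint_positions": joint angles; "joint_vel": joint speeds; "tau": joint torques, N m; "position": TCP position; "ee_rot": TCP orientation; "force": force on the tool from outside, world axes, zero at the start; "wrist_torque": the same for the moment, N m; "opening": finger opening in m; "grasp_force": force on a finger pad.
Only numpy, scipy, OpenCV 4.12 (cv2) and the standard library are available. Lean on these libraries where they do the work, as an engineer would, in place of code of your own. Each camera call takes 0.05 s, during which the arm holds its last target. There are 200 camera calls.

## Working session

There is one attempt and no reset: what is moved stays moved. The work goes in short steps, each a Python script; the robot and the scene stay as the last script left them, time stands still between calls to the robot, and variables do not carry over. Pictures are saved under pics/ and viewed, at most 10 in all, crops included, and the job is handed in when it is done.

```bash
mkdir -p pics
python3 - <<'E'
from station import ctrl,hand,solver,vision
import cv2,numpy as np
np.set_printoptions(precision=4,suppress=True)
ims=[]
for n in ["scene","side"]:
    im=vision.camera(n); cv2.imwrite(f"pics/{n}0.png",im[:,:,::-1]); ims.append(im)
    print(n,vision.camera_params(n))
print(vision.camera_params("wrist")); s=ctrl.get_state(); print(s)
big=[cv2.resize(i,(800,600),interpolation=cv2.INTER_CUBIC) for i in ims]
for n,b in zip(["scene","side"],big): cv2.imwrite(f"pics/{n}0b.png",b[:,:,::-1])
E
```

```text
scene {'intrinsics': array([[372.9549,   0.    , 257.5495],
       [  0.    , 372.9549, 188.9424],
       [  0.    ,   0.    ,   1.    ]]), 'R': array([[-0.7909,  0.6118, -0.0087],
       [ 0.4026,  0.5096, -0.7604],
       [-0.4608, -0.605 , -0.6494]]), 't': array([ 0.406 , -0.1578,  1.6086])}
side {'intrinsics': array([[400.1061,   0.    , 254.3933],
       [  0.    , 400.1061, 196.2873],
       [  0.    ,   0.    ,   1.    ]]), 'R': array([[ 0.9459, -0.3239, -0.0206],
       [-0.2154, -0.5792, -0.7862],
       [ 0.2427,  0.7481, -0.6176]]), 't': array([-0.4993,  0.2245,  1.0125])}
{'intrinsics': array([[274.3213,   0.    , 254.6411],
       [  0.    , 274.3213, 193.6928],
       [  0.    ,   0.    ,   1.    ]]), 'hand_eye': array([[-0.0008, -0.9643, -0.265 ,  0.0722],
       [ 1.    , -0.0009,  0.0004,  0.0005],
       [-0.0007, -0.265 ,  0.9643,  0.0198],
       [ 0.    ,  0.    ,  0.    ,  1.    ]])}
{'time_s': 0.1, 'joint_positions': array([-1.1869,  0.4694, -0.0486,  1.5335,  0.0241,  1.141 , -0.0823]), 'joint_vel': array([-0.0002, -0.0026,  0.0003, -0.0035,  0.0003, -0.0002, -0.0002]), 'tau': array([  0.0005, -50.9169,  -0.0811, -23.683 ,  -0.0614,   0.0344,
         0.0001]), 'position': array([0.2707, 0.6181, 0.4038]), 'ee_rot': array([-0.6438, -3.0746,  0.0027]), 'force': array([ 1.3163,  0.1691, -0.7666]), 'wrist_torque': array([ 0.0456, -0.007 , -0.0059]), 'grasp_force': 0.0, 'opening': 0.08736825146526482}
```

View pics/scene0b.png

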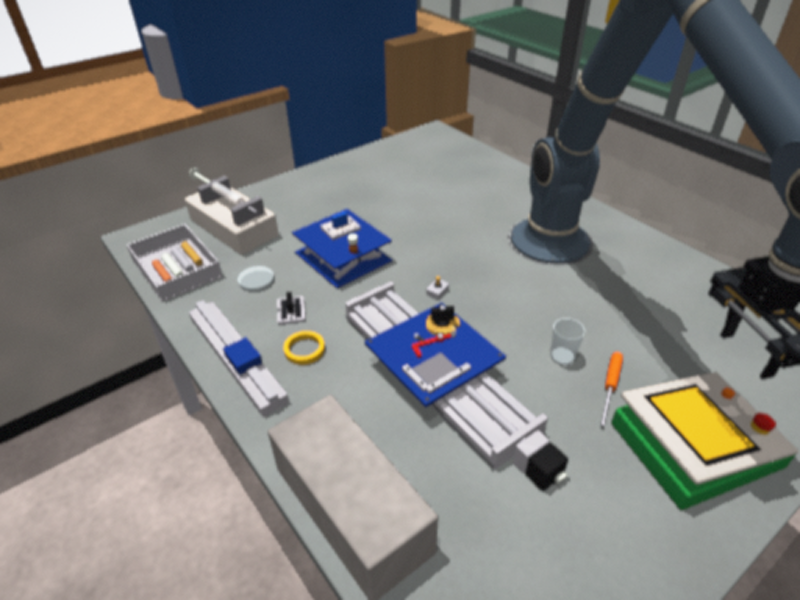

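View pics/side0b.png

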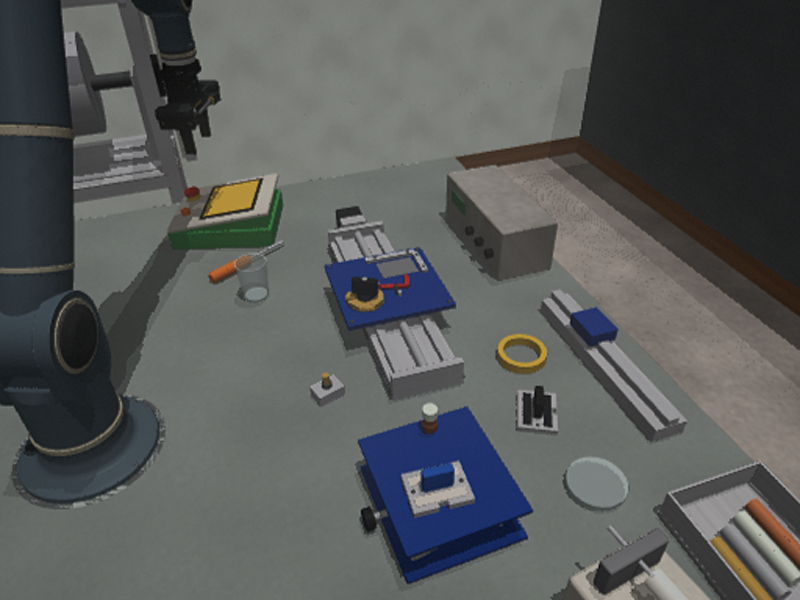

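The scene view shows the jack with the carrier at about (340,225), the vial at (352,243), the carriage at (435,350) and the knob at (442,315). In the side view the carrier handle is at (437,475), its slot at about (447,507) on the near edge, the knob at (365,287), the latch at (400,285), and the fence corner at about (422,255).

```bash
cat > h.py <<'E'
from station import ctrl,hand,solver,vision
import cv2,numpy as np
from scipy.spatial.transform import Rotation as Rn
np.set_printoptions(precision=4,suppress=True)
G=0.164
def cam(name,st=None):
    p=vision.camera_params(name)
    if name!="wrist": return p["intrinsics"],p["R"],p["t"]
    T=np.eye(4);T[:3,:3]=Rn.from_rotvec(st["ee_rot"]).as_matrix();T[:3,3]=st["position"]
    W=np.linalg.inv(T@p["hand_eye"]); return p["intrinsics"],W[:3,:3],W[:3,3]
def cast(C,uv,z):
    K,R,t=C; d=R.T@np.linalg.inv(K)@np.array([uv[0],uv[1],1.]); o=-R.T@t
    return o+d*(z-o[2])/d[2]
def proj(C,X):
    K,R,t=C; q=K@(R@np.asarray(X)+t); return q[:2]/q[2]
def down(yaw):  # tool y (closing line) at angle yaw from world x, z down
    y=np.array([np.cos(yaw),np.sin(yaw),0]);z=np.array([0,0,-1.]);x=np.cross(y,z)
    return Rn.from_matrix(np.c_[x,y,z]).as_rotvec()
def snap(name,tag):
    st=ctrl.get_state(); im=vision.camera(name); np.savez(f"pics/{tag}.npz",im=im,pos=st["position"],rot=st["ee_rot"])
    cv2.imwrite(f"pics/{tag}.png",im[:,:,::-1]); return im,cam(name,st)
def load(tag):
    d=np.load(f"pics/{tag}.npz"); return d["im"],cam("wrist",{"position":d["pos"],"ee_rot":d["rot"]})
E
python3 - <<'E'
from h import *
S=cam("side");C=cam("scene")
for n,uv,z in [("handle top",(437,467),.116),("slot",(447,507),.08),("vial cap",(430,410),.115),("knob",(365,280),.12),("carriage L",(326,264),.067),("T",(417,247),.067),("Rr",(455,305),.067),("B",(346,327),.067),("nosetip",(407,277),.08),("fence corner",(424,270),.076)]:
    print(n,cast(S,np.array(uv)*.64,z))
for n,uv,z in [("handle",(340,215),.116),("knob",(442,310),.12),("carr L",(366,345),.067),("T",(432,302),.067),("R",(505,355),.067),("B",(430,402),.067),("fence corner",(432,390),.076)]:
    print(n,cast(C,np.array(uv)*.64,z))
E
```

```text
handle top [ 0.4785 -0.3123  0.116 ]
slot [ 0.478  -0.3506  0.08  ]
vial cap [ 0.5066 -0.2148  0.115 ]
knob [0.5085 0.1206 0.12  ]
carriage L [0.4675 0.275  0.067 ]
T [0.6655 0.2691 0.067 ]
Rr [0.6626 0.0557 0.067 ]
B [0.4532 0.0648 0.067 ]
nosetip [0.6026 0.1554 0.08  ]
fence corner [0.6444 0.1715 0.076 ]
handle [ 0.4814 -0.3011  0.116 ]
knob [0.5169 0.1404 0.12  ]
carr L [0.6711 0.0816 0.067 ]
T [0.477  0.0625 0.067 ]
R [0.4658 0.2794 0.067 ]
B [0.6627 0.2784 0.067 ]
fence corner [0.6461 0.2642 0.076 ]
```

Run:
```python
from h import *
q=ctrl.get_state()["joint_positions"]
for p in [(0.56,0.18,0.40),(0.48,-0.305,0.38)]:
    for y in (np.pi/2,-np.pi/2): print(p,y,solver.solve_ik(np.array(p),down(y)))
def go(p):
    best=None
    q=ctrl.get_state()["joint_positions"]
    for y in (np.pi/2,-np.pi/2):
        s=solver.solve_ik(np.array(p),down(y))
        if s is not None and (best is None or abs(s[6])<abs(best[0][6])): best=(s,y)
    ctrl.movep(np.array(p),down(best[1])); ctrl.pause(.3); return best[1]
print(go((0.56,0.18,0.40))); i1,_=snap("wrist","w_fix")
print(go((0.48,-0.305,0.38))); i2,_=snap("wrist","w_car")
print(ctrl.get_state()["time_s"],ctrl.get_state()["position"])
for t,i in (("w_fix",i1),("w_car",i2)): cv2.imwrite(f"pics/{t}b.png",cv2.resize(i,(800,600),interpolation=cv2.INTER_CUBIC)[:,:,::-1])
```

```text
(0.56, 0.18, 0.4) 1.5707963267948966 [-0.4549  0.3298  0.0922  1.7575 -0.0343  1.0558  1.2201]
(0.56, 0.18, 0.4) -1.5707963267948966 [-0.8666  0.3731  0.6361  1.7809 -0.2496  1.069  -1.713 ]
(0.48, -0.305, 0.38) 1.5707963267948966 [-0.2857  0.4985  1.0784  1.8609 -0.4968  1.084   2.5559]
(0.48, -0.305, 0.38) -1.5707963267948966 [-0.1728  0.4209  0.8851  1.8562 -0.3751  1.0412 -0.7072]
1.5707963267948966
-1.5707963267948966
4.5 [ 0.4802 -0.3047  0.38  ]
```

View pics/w_fixb.png

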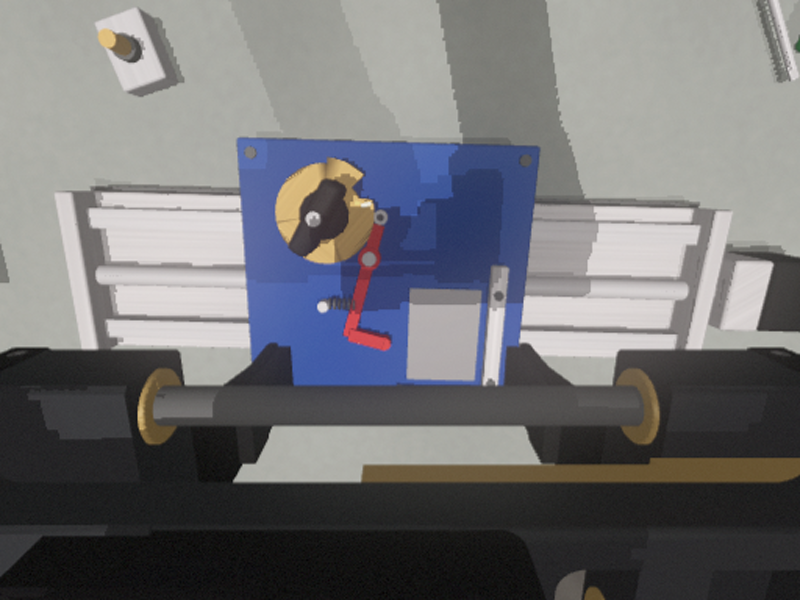

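View pics/w_carb.png

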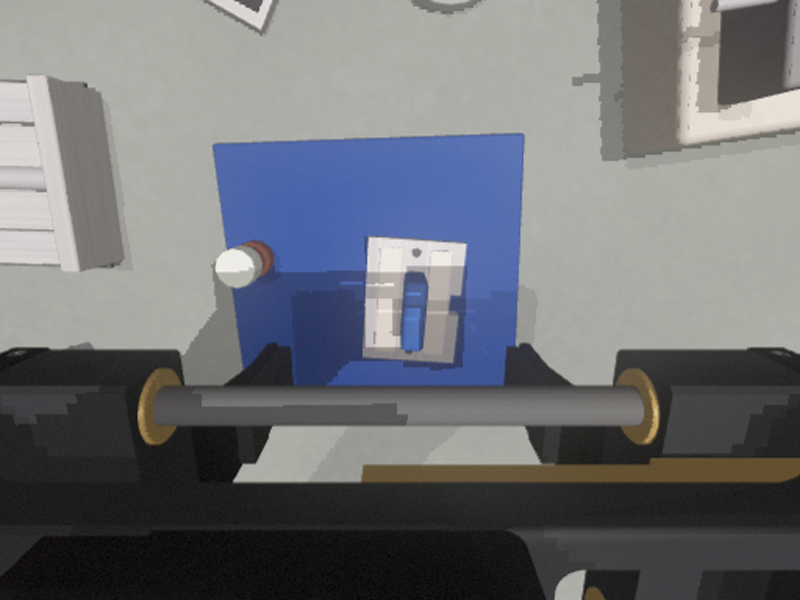

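The fixture view shows the knob at (313,218), the cam notch at about (365,200), the latch roller at (380,217), the nose tip at about (388,344), and the side fence from (500,266) to (490,388), whose face is its left side. In the carrier view the plate corners are at about (368,236), (467,243), (460,366) and (363,360), and the blue handle runs from (415,275) to (412,350).

Run:
```python
from h import *
im,C=load("w_car")
P=np.array([cast(C,np.array(u)*.64,.08)[:2] for u in [(368,236),(467,243),(460,366),(363,360)]])
print(P,P.mean(0),[np.linalg.norm(P[i]-P[(i+1)%4]) for i in range(4)])
print("ang",[np.arctan2(*(P[a]-P[b])[::-1]) for a,b in((0,3),(1,2))])
hsv=cv2.cvtColor(im,cv2.COLOR_RGB2HSV)
sub=hsv[150:232,232:298]; m=((sub[...,0]>95)&(sub[...,0]<125)&(sub[...,1]>110)).astype(np.uint8)
n,l,s,c=cv2.connectedComponentsWithStats(m)
for k in range(1,n):
    if s[k,4]>60:
        pts=np.argwhere(l==k)[:,::-1]+[232,150]; r=cv2.minAreaRect(pts.astype(np.float32)); print(s[k],r,cast(C,r[0],.108))
im,C=load("w_fix")
for n,uv,z in [("knob",(313,218),.13),("knob116",(313,218),.116),("fence far",(491,266),.076),("fence near",(485,385),.076),("pl TL",(238,138),.067),("pl TR",(540,147),.067),("nose",(389,344),.08),("roller",(380,217),.08),("barA",(335,183),.125),("barB",(295,250),.125)]:
    print(n,cast(C,np.array(uv)*.64,z))
i2=im[60:190,140:360]; cv2.imwrite("pics/crop1.png",cv2.resize(i2,(792,468),interpolation=cv2.INTER_CUBIC)[:,:,::-1])
```

```text
[[ 0.521  -0.2845]
 [ 0.5165 -0.349 ]
 [ 0.4299 -0.3478]
 [ 0.4344 -0.2794]] [ 0.4755 -0.3152] [np.float64(0.0646832978655959), np.float64(0.08665297854422177), np.float64(0.0684892809078494), np.float64(0.0867847296626404)]
ang [np.float64(-0.058548652591340254), np.float64(-0.014586452528779945)]
[  0   0   4  42 101] ((233.5, 170.49998474121094), (40.99999237060547, 2.999999523162842), 90.0) [ 0.5061 -0.2842  0.108 ]
[  6   0  60   5 151] ((267.5, 152.0), (4.0, 59.0), 90.0) [ 0.5233 -0.3157  0.108 ]
[ 25  31  16  44 543] ((264.4617614746094, 202.49705505371094), (13.728673934936523, 43.10343551635742), 4.398705005645752) [ 0.475  -0.3134  0.108 ]
[ 59  51   7  31 130] ((294.0, 216.0), (30.0, 6.0), 90.0) [ 0.4613 -0.3423  0.108 ]
knob [0.5055 0.1312 0.13  ]
knob116 [0.5065 0.1284 0.116 ]
fence far [0.5432 0.2468 0.076 ]
fence near [0.6367 0.2475 0.076 ]
pl TL [0.456  0.0703 0.067 ]
pl TR [0.4618 0.2778 0.067 ]
nose [0.6013 0.1733 0.08  ]
roller [0.5083 0.1676 0.08  ]
barA [0.4861 0.1438 0.125 ]
barB [0.5246 0.1185 0.125 ]
```

View pics/crop1.png

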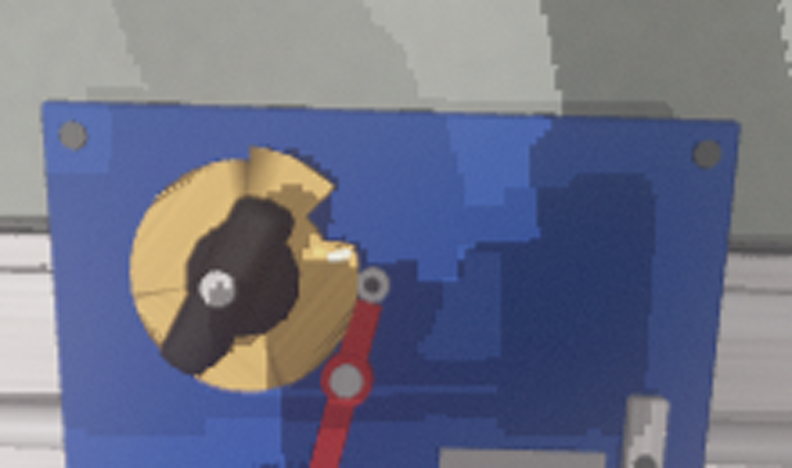

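Run:
```python
from h import *
r=down(-np.pi/2-0.04); c=np.array([0.4755,-0.315])
ctrl.movep(np.r_[c,.105+G+.05],r); ctrl.line_to(np.r_[c,.103+G],feed=.1)
s=ctrl.get_state(); print(s["position"],s["force"])
hand.clamp(25); s=ctrl.get_state(); print(s["opening"],s["grasp_force"],s["position"],s["force"])
ctrl.line_to(np.r_[c,.40],feed=.12); s=ctrl.get_state(); print(s["opening"],s["grasp_force"],s["force"])
ctrl.movep(np.array([.52,.2145,.40]),down(-np.pi/2)); ctrl.pause(.4)
im,C=snap("wrist","w_hold"); print(ctrl.get_state()["time_s"])
cv2.imwrite("pics/w_holdb.png",cv2.resize(im,(800,600),interpolation=cv2.INTER_CUBIC)[:,:,::-1])
```

```text
[ 0.4758 -0.3153  0.2677] [-0.0972 -0.0948 -0.177 ]
0.013568370650339659 24.900724282488227 [ 0.4755 -0.3148  0.267 ] [-0.3753 -0.0791  0.3956]
0.013892337094297904 24.90242143627256 [-1.0153 -0.449  -2.1739]
10.325
```

View pics/w_holdb.png

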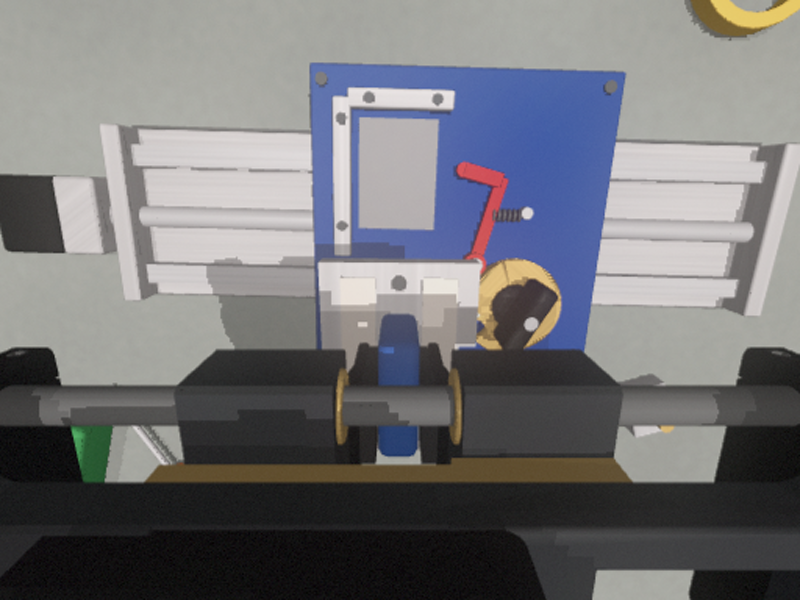

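The carrier is held. Its front edge runs from (319,262) to (481,263). The end fence face runs from (348,107) to (453,109), the side fence face lies at about u=350 from v=105 to 253, and the nose tip is at (459,169).

Run:
```python
from h import *
im,C=load("w_hold")
f=lambda u,z: cast(C,np.array(u)*.64,z)
for n,u,z in [("end a",(350,108),.076),("end b",(453,110),.076),("side far",(349,112),.076),("side near",(351,250),.076),("plTL",(310,63),.067),("plTR",(625,72),.067),("plBR",(588,345),.067),("nose",(459,169),.08),("car L",(319,262),.213),("car R",(481,263),.213),("knob screw",(531,323),.124),("cam L",(477,310),.08),("cam R",(561,300),.08),("cam top",(512,259),.08)]:
    print(n,f(u,z))
g=cv2.cvtColor(im,cv2.COLOR_RGB2GRAY).astype(int)
print("side row90",g[90,205:240]); print("row150",g[150,205:240]); print("col240",g[50:85,240]); print("col280",g[50:85,280]); print("tip row108",im[108,285:305])
```

```text
end a [0.6416 0.2461 0.076 ]
end b [0.6403 0.1786 0.076 ]
side far [0.6391 0.2468 0.076 ]
side near [0.5483 0.2482 0.076 ]
plTL [0.6703 0.2725 0.067 ]
plTR [0.6647 0.0646 0.067 ]
plBR [0.4727 0.067  0.067 ]
nose [0.6032 0.1739 0.08  ]
car L [0.5633 0.2459 0.213 ]
car R [0.5628 0.1821 0.213 ]
knob screw [0.5092 0.1314 0.124 ]
cam L [0.5049 0.1572 0.08  ]
cam R [0.5124 0.0967 0.08  ]
cam top [0.5424 0.1343 0.08  ]
side row90 [119 118 118 118 118 117 118 112 192 215 219 220 224 227 226 224 221 223
 204 134 117 115 116 115 128 175 180 180 180 180 180 179 180 180 178]
row150 [115 115 116 115 116 115 115 115 112 197 211 211 215 220 222 215 214 215
 205 137 106 111 111 111 111 111 112 111 112 111 113 111 111 111 110]
col240 [114 114 116 114 115 114 197 224 228 224 222 217 217 216 215 217 218 208
 168 120  90 111 113 113 115 158 178 179 181 181 181 181 182 180 180]
col280 [111 109 110 110 112 110 111 168 220 195 144 128 127 128 128 128 126 160
 206 179 124  84  85 104 107 108 143 162 165 151 150 150 151 150 141]
tip row108 [[ 82 101 167]
 [ 85 103 168]
 [ 85 104 168]
 [ 84 102 168]
 [ 80  99 167]
 [ 71  81 132]
 [ 75  73 111]
 [150  67  82]
 [208  83  90]
 [213  86  92]
 [213  87  92]
 [214  88  93]
 [187  77  85]
 [207  82  90]
 [208  82  89]
 [208  82  90]
 [209  83  91]
 [210  82  91]
 [210  81  90]
 [210  83  91]]
```

Run:
```python
from h import *
# regrip higher on the jack so opened fingertips clear the latch
r=down(-np.pi/2-0.04); c=np.array([0.4755,-0.315])
ctrl.movep(np.r_[c,.30],r); ctrl.line_to(np.r_[c,.2685],feed=.08)
hand.open_gripper(); ctrl.line_to(np.r_[c,.2765],feed=.05); hand.clamp(25)
s=ctrl.get_state(); print(s["opening"],s["position"],s["force"])
ctrl.line_to(np.r_[c,.36],feed=.12)
r=down(-np.pi/2-.02)
ctrl.movep(np.array([.5825,.2115,.36]),r); ctrl.line_to([.5825,.2115,.282],feed=.1); ctrl.pause(.3)
f0=ctrl.get_state()["force"]; print("f0",f0)
z=.278
while z>.268:
    ctrl.line_to([.5825,.2115,z],feed=.03); s=ctrl.get_state(); d=s["force"]-f0; print(round(z,4),s["position"],d,s["wrist_torque"])
    if d[2]>2.5: break
    z-=.001
print(s["time_s"]); np.save("f0.npy",f0)
im,C=snap("wrist","w_lay"); im2=vision.camera("side")
a=cv2.resize(im[:260],(800,406),interpolation=cv2.INTER_CUBIC); cv2.imwrite("pics/w_layb.png",a[:,:,::-1])
```

```text
0.013858503095402578 [ 0.4755 -0.315   0.2765] [ 0.3031 -0.8037 -0.6809]
f0 [-0.8443  0.1802 -1.9318]
0.278 [0.5823 0.2115 0.2777] [ 0.8757 -0.2859 -0.8319] [-0.0215  0.146  -0.0162]
0.277 [0.5825 0.2115 0.2769] [ 0.6227  0.3377 -0.3823] [-0.0539  0.1576 -0.0022]
0.276 [0.5825 0.2115 0.2759] [-0.3407  0.2887 -1.1304] [-0.0717  0.1872 -0.0083]
0.275 [0.5825 0.2115 0.2749] [ 1.2553  0.3656 -0.3458] [-0.029   0.1408  0.0427]
0.274 [0.5825 0.2115 0.2739] [ 0.542  -0.0925 -1.0244] [-0.0144  0.1805  0.0272]
0.273 [0.5826 0.2115 0.2735] [-0.8288 -0.3594  4.6298] [-0.1008  0.5372  0.0351]
21.1917
```

View pics/w_layb.png

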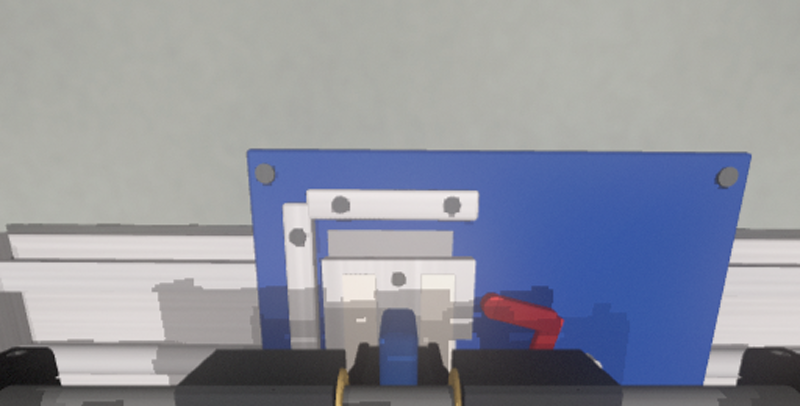

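The carrier lies flat inside the fences: gap to the side fence is about (316→322), to the end fence (220→258), and the nose at (485,300) is clear. Sliding next, watching the force.

Run:
```python
from h import *
hand.clamp(15)
r=down(-np.pi/2-.02); p=np.array([.5825,.2115,.2735]); ctrl.line_to(p,feed=.02); ctrl.pause(.1)
b=ctrl.get_state()["force"]; print("base",b)
def slide(p,u,maxd,lim):
    u=np.array(u); start=p.copy()
    while np.dot(p-start,u)<maxd:
        p=p+u*.0006; ctrl.line_to(p,feed=.015); s=ctrl.get_state(); f=-(s["force"]-b)@u
        print(p[:2],s["position"],s["force"]-b,round(s["wrist_torque"][2],3))
        if f>lim: break
    return p
e=.02
p=slide(p,[np.sin(e),np.cos(e),0],.008,5)
p=p-.0002*np.array([0,1,0])
p=slide(p,[np.cos(e),-np.sin(e),0],.022,6)
s=ctrl.get_state();print(s["time_s"],s["opening"])
im,C=snap("wrist","w_home"); a=cv2.resize(im[100:250,130:390],(780,450),interpolation=cv2.INTER_CUBIC); cv2.imwrite("pics/w_homeb.png",a[:,:,::-1])
```

```text
base [-1.3812 -0.2128  1.8851]
[0.5825 0.2121] [0.5826 0.2116 0.2735] [ 1.044  -1.0512  0.0632] 0.047
[0.5825 0.2127] [0.5826 0.2122 0.2735] [ 0.1102 -2.2661 -0.0756] 0.047
[0.5825 0.2133] [0.5826 0.2133 0.2735] [ 1.0194 -2.2378 -0.6549] -0.011
[0.5825 0.2139] [0.5826 0.214  0.2735] [ 1.4013 -2.2349  0.1094] -0.038
[0.5826 0.2145] [0.5826 0.2146 0.2735] [ 1.4677 -2.3423 -0.2803] -0.002
[0.5826 0.2151] [0.5826 0.2151 0.2735] [ 1.0813 -1.7029  0.2627] 0.0
[0.5826 0.2157] [0.5826 0.2153 0.2735] [ 1.0928 -3.5843  1.4153] -0.039
[0.5826 0.2163] [0.5825 0.2156 0.2735] [ 0.4152 -5.6582  0.5772] -0.072
[0.5832 0.2161] [0.5828 0.2154 0.2735] [-0.31   -4.9425  2.8946] -0.095
[0.5838 0.2161] [0.5831 0.2154 0.2735] [-1.9291 -5.2842  3.9677] -0.079
[0.5844 0.2161] [0.5833 0.2154 0.2735] [-4.6765 -4.3167  5.4591] -0.062
[0.585  0.2161] [0.5836 0.2153 0.2735] [-5.7297 -6.4822  7.1601] -0.055
[0.5856 0.216 ] [0.5839 0.2153 0.2735] [-6.5985 -4.4755  8.4861] -0.029
25.1083 0.014092765872001445
```

View pics/w_homeb.png

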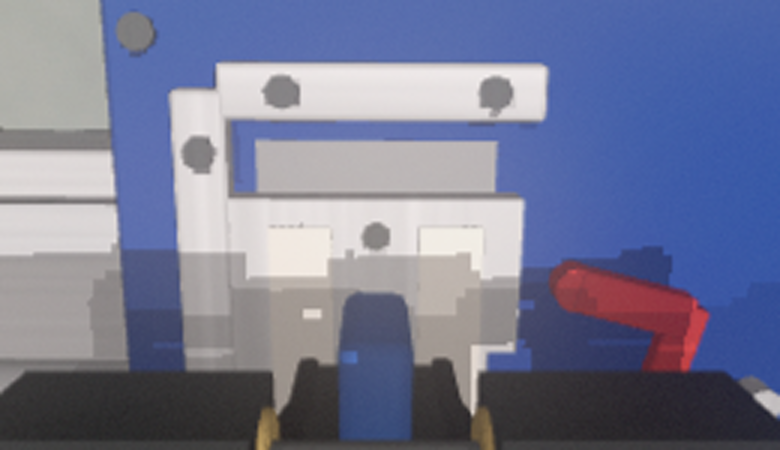

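The carrier is touching the side fence but still about 16 mm short of the end fence (v 120→195). It is sticking by friction, so I'll ease off the downward and sideways load and then slide in x.

Run:
```python
from h import *
f0=np.load("f0.npy"); e=.02
p=np.array([.5836,.2154,.2737]); ctrl.line_to(p,feed=.02)   # y off 0.6 mm, z up 0.2 mm
u=np.array([np.cos(e),-np.sin(e),0]); hit=0
for k in range(40):
    p=p+u*.0006; ctrl.line_to(p,feed=.02); s=ctrl.get_state(); d=s["force"]-f0
    if d[2]>3.5: p[2]+=.0002
    lag=(p-s["position"])[0]
    print(p,s["position"][:2],d)
    if p[0]>.593 and d[0]<-7 and d[2]<6: break
    if d[0]<-15: print("stuck"); break
print(s["time_s"])
im,C=snap("wrist","w_home2"); a=cv2.resize(im[100:250,130:390],(780,450),interpolation=cv2.INTER_CUBIC); cv2.imwrite("pics/w_home2b.png",a[:,:,::-1])
```

```text
[0.5842 0.2154 0.2739] [0.5833 0.2153] [-4.8127 -3.6802  8.0954]
[0.5848 0.2154 0.2741] [0.5837 0.2153] [-3.8609 -4.1224  7.4274]
[0.5854 0.2154 0.2743] [0.5843 0.2153] [-5.2686 -2.7743  6.1192]
[0.586  0.2154 0.2745] [0.5849 0.2153] [-4.4192 -4.5755  4.9133]
[0.5866 0.2153 0.2747] [0.5856 0.2153] [-3.1122 -3.712   3.6469]
[0.5872 0.2153 0.2747] [0.5862 0.2154] [-1.9831 -4.2442  3.3941]
[0.5878 0.2153 0.2747] [0.5867 0.2154] [-3.4352 -3.5316  3.3957]
[0.5884 0.2153 0.2747] [0.5873 0.2153] [-3.5818 -3.9885  1.3445]
[0.589  0.2153 0.2747] [0.5879 0.2153] [-2.8804 -4.2992  3.2056]
[0.5896 0.2153 0.2747] [0.5885 0.2153] [-2.4969 -4.6265  3.3611]
[0.5902 0.2153 0.2747] [0.5891 0.2153] [-3.0661 -4.5375  2.5004]
[0.5908 0.2153 0.2747] [0.5897 0.2152] [-3.0527 -3.7886  2.6409]
[0.5914 0.2152 0.2747] [0.5903 0.2152] [-3.2221 -3.3845  3.1816]
[0.592  0.2152 0.2747] [0.5909 0.2152] [-3.202  -3.9554  2.5434]
[0.5926 0.2152 0.2747] [0.5915 0.2152] [-3.339  -3.1608  2.7335]
[0.5932 0.2152 0.2747] [0.5921 0.2152] [-4.056  -4.0551  2.1381]
[0.5938 0.2152 0.2747] [0.5927 0.2152] [-3.3743 -3.8511  2.1
[... 155 characters left out ...]
7] [0.5945 0.2151] [-3.3285 -3.815   1.9164]
[0.5962 0.2151 0.2747] [0.5951 0.2151] [-4.0493 -4.6321  2.6288]
[0.5968 0.2151 0.2747] [0.5957 0.2151] [-2.7965 -3.1226  3.3716]
[0.5974 0.2151 0.2749] [0.5963 0.2151] [-3.356  -4.8075  3.5746]
[0.598  0.2151 0.2749] [0.5973 0.2152] [-1.4495 -4.8707 -1.3614]
[0.5986 0.2151 0.2749] [0.5985 0.2151] [-2.1936 -3.3451 -2.1516]
[0.5992 0.2151 0.2749] [0.5991 0.215 ] [-1.4917 -3.8333 -2.2314]
[0.5998 0.2151 0.2749] [0.5994 0.215 ] [-2.2969 -4.9567 -0.8486]
[0.6004 0.2151 0.2749] [0.5998 0.215 ] [-4.1261 -2.8821  0.3684]
[0.601  0.2151 0.2749] [0.6   0.215] [-5.6426 -3.8503  1.3836]
[0.6016 0.215  0.2749] [0.6003 0.2149] [-8.1211 -4.6814  2.5955]
32.9167
```

View pics/w_home2b.png

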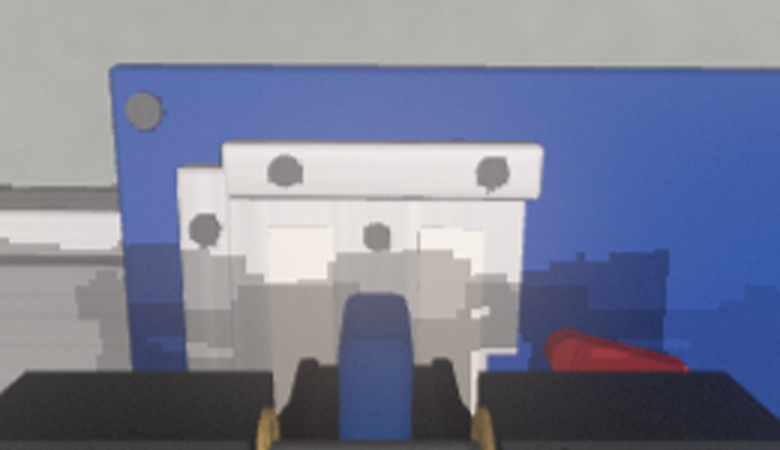

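The carrier now sits against both fences: end fence edge at v≈197 meets the carrier edge, and side fence u≈229 likewise. Releasing, then measuring the knob from above.

Run:
```python
from h import *
p=ctrl.get_state()["position"]
ctrl.line_to([.6008,.2150,.2745],feed=.03); hand.open_gripper(); ctrl.pause(.1)
ctrl.line_to([.6005,.2150,.36],feed=.12)
ctrl.movep(np.array([.508,.13,.37]),down(.99)); ctrl.pause(.3)
im,C=snap("wrist","w_knob"); print(ctrl.get_state()["time_s"])
print(proj(C,[.508,.13,.118]))
hsv=cv2.cvtColor(im,cv2.COLOR_RGB2HSV); v=hsv[...,2]
m=(v[120:240,180:330]<70).astype(np.uint8)
n,l,s,c=cv2.connectedComponentsWithStats(m)
for k in range(1,n):
    if s[k,4]>150: print(s[k],c[k]+[180,120])
a=cv2.resize(im[50:250,110:400],(800,552),interpolation=cv2.INTER_CUBIC); cv2.imwrite("pics/w_knobb.png",a[:,:,::-1])
```

```text
37.8583
[253.8741 203.0109]
[ 58  50  32  57 800] [254.0238 189.895 ]
```

View pics/w_knobb.png

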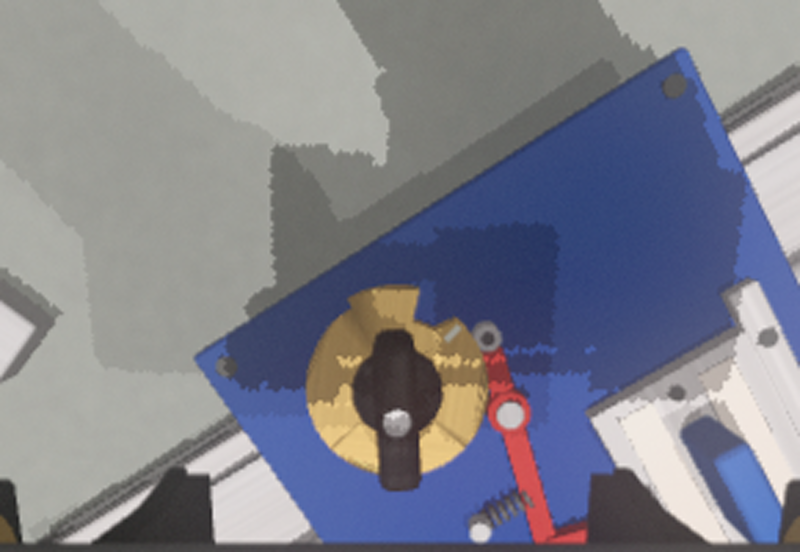

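Seen from above, the bar is vertical in the image, from (396,330) to (401,490). Its screw at (397,422) projects exactly where (0.508, 0.130) should. The notch sits about 0.6 rad counter-clockwise of the roller at (487,335). Gripping, then turning in small steps.

```bash
cat > knob.py <<'E'
from h import *
def red(im):
    h=cv2.cvtColor(im,cv2.COLOR_RGB2HSV); return (((h[...,0]<8)|(h[...,0]>172))&(h[...,1]>130)&(h[...,2]>60))
SC=cam("side")
u0,v0=proj(SC,[.57,.165,.075]).astype(int)
def obs(tag):
    im,C=snap("wrist",tag); ys,xs=np.nonzero(red(im)); P=np.array([cast(C,(x,y),.077)[:2] for x,y in zip(xs,ys)])
    k=(abs(P[:,0]-.53)<.04)&(abs(P[:,1]-.16)<.05) if len(P) else []
    out=[]
    if sum(k)>20:
        l=cv2.fitLine(P[k].astype(np.float32),cv2.DIST_L2,0,.01,.01).ravel(); out=[round(float(np.arctan(l[1]/l[0])),3),int(sum(k))]
    s=vision.camera("side"); ys,xs=np.nonzero(red(s)[v0-18:v0+18,u0-30:u0+30])
    return out,(len(xs),round(xs.mean(),2),round(ys.mean(),2),xs.min(),xs.max(),ys.min(),ys.max()) if len(xs) else None
E
python3 - <<'E'
from knob import *
print(obs("k_pre"))
k=np.array([.508,.13]); ctrl.line_to(np.r_[k,.110+G],feed=.12)
s=ctrl.get_state(); print(s["position"],s["force"])
hand.clamp(30); ctrl.pause(.1); s=ctrl.get_state(); print(s["opening"],s["position"],s["force"],s["wrist_torque"],s["time_s"])
print(obs("k_grip"))
a=0
for d in (.1,.1,.08,.06):
    a+=d; ctrl.movep(np.r_[k,.110+G],down(.99-a)); s=ctrl.get_state()
    print(round(a,2),s["position"],s["force"],s["wrist_torque"][2],obs(f"k{int(a*100)}"),s["time_s"])
E
```

```text
([-0.282, 386], (54, np.float64(34.85), np.float64(20.33), np.int64(23), np.int64(42), np.int64(15), np.int64(23)))
[0.5084 0.13   0.2746] [ 1.0313 -0.3541 -0.1213]
0.013999383733255924 [0.5077 0.1294 0.2739] [-2.9513 -2.9353  2.5976] [-0.6568  0.6454 -0.083 ] 40.1917
([-0.247, 206], (55, np.float64(34.71), np.float64(20.42), np.int64(23), np.int64(42), np.int64(15), np.int64(23)))
0.1 [0.5076 0.1295 0.2739] [-3.0442 -3.5102  4.2593] -0.17368593539799557 ([-0.162, 291], (59, np.float64(34.22), np.float64(20.53), np.int64(23), np.int64(42), np.int64(15), np.int64(23))) 40.5417
0.2 [0.5076 0.1295 0.2739] [-3.9043 -3.7507  4.6814] -0.12940553519321976 ([-0.14, 395], (59, np.float64(34.32), np.float64(20.51), np.int64(23), np.int64(42), np.int64(15), np.int64(23))) 40.8917
0.28 [0.5076 0.1295 0.2739] [-3.6934 -3.732   5.0855] -0.20778838425777224 ([-0.146, 445], (57, np.float64(34.4), np.float64(20.51), np.int64(23), np.int64(42), np.int64(15), np.int64(23))) 41.2417
0.34 [0.5077 0.1295 0.2739] [-4.6691 -3.2729  4.5183] -0.42001001936655213 ([-0.145, 457], (59, np.float64(34.68), np.float64(19.81), np.int64(23), np.int64(42), np.int64(14), np.int64(23))) 41.5917
```

Run:
```python
from knob import *
for i in range(3):
    ctrl.pause(.1); s=ctrl.get_state(); print(s["position"],s["force"],s["wrist_torque"],s["opening"],Rn.from_rotvec(s["ee_rot"]).as_matrix()[:2,1])
print(obs("k34b"),s["time_s"])
# latch pose: red pixel world coords per x-bin; brass notch visibility
for t in ("k_pre","k_grip","k20","k34b"):
    im,C=load(t); ys,xs=np.nonzero(red(im)); P=np.array([cast(C,(x,y),.077)[:2] for x,y in zip(xs,ys)])
    k=(abs(P[:,0]-.55)<.06)&(abs(P[:,1]-.16)<.05); P=P[k]
    print(t,[(round(x,3),P[abs(P[:,0]-x)<.003,1].mean().round(4)) for x in np.arange(.505,.61,.01) if sum(abs(P[:,0]-x)<.003)>3])
```

```text
[0.5076 0.1294 0.2739] [-2.7634 -3.2545  3.9231] [-0.848   0.8787 -0.3626] 0.013966916067140598 [0.7956 0.6059]
[0.5076 0.1294 0.2739] [-4.7672 -3.9233  3.9125] [-0.8574  0.9309 -0.3563] 0.013838591222772855 [0.7956 0.6058]
[0.5076 0.1294 0.2739] [-3.7609 -3.6762  4.9385] [-0.8652  0.9243 -0.3455] 0.013789369686875637 [0.7956 0.6058]
([-0.141, 454], (60, np.float64(34.55), np.float64(19.87), np.int64(23), np.int64(42), np.int64(14), np.int64(23))) 41.9917
k_pre [(np.float64(0.515), np.float64(0.1662)), (np.float64(0.525), np.float64(0.1637)), (np.float64(0.535), np.float64(0.1603)), (np.float64(0.545), np.float64(0.1581)), (np.float64(0.555), np.float64(0.1551)), (np.float64(0.565), np.float64(0.1522)), (np.float64(0.575), np.float64(0.1501)), (np.float64(0.585), np.float64(0.1466)), (np.float64(0.595), np.float64(0.1539))]
k_grip [(np.float64(0.515), np.float64(0.1664)), (np.float64(0.525), np.float64(0.1644))]
k20 [(np.float64(0.515), np.float64(0.1665)), (np.float64(0.525), np.float64(0.1638)), (np.float64(0.535), np.float64(0.1653))]
k34b [(np.float64(0.515), np.float64(0.1663)), (np.float64(0.525), np.float64(0.1635)), (np.float64(0.535), np.float64(0.1624)), (np.float64(0.545), np.float64(0.1641))]
```

Run:
```python
from knob import *
a=cv2.imread("pics/side0.png")[:,:,::-1]; b=vision.camera("side"); cv2.imwrite("pics/side34.png",b[:,:,::-1])
print(u0,v0,"tip back",proj(SC,[.602,.174,.077]),"tip in",proj(SC,[.602,.189,.077]))
for im in (a,b):
    sub=im[v0-8:v0+10,u0-8:u0+16].astype(int); r=sub[...,0]-sub[...,1:].max(2)
    print(np.array2string(np.clip(r,0,255),max_line_width=200))
```

```text
249 179 tip back [258.308  174.8559] tip in [256.721  172.2728]
[[  0   0   1   0   0   0   0   0   0   0   0   0   0   0   0   0   0   0   0   0   0   0   0   0]
 [  0   0   2   0   0   0   0   0   0   0   0   0   0   0   0   0   0   0   0   0   0   0   0   1]
 [  0   0   0   0   0   0   0   0   0   0   0   0   0   0   0   0   0   0   0   0   0   0   0   0]
 [  0   0   0   1   0   0   0   0   0   0   0   0   0   0   0   0   0   0   0   0   0   0   0   0]
 [  0   0   0   0   1   0   0   0   0   0   0   1   0   0   0   0   0   0  33  27   0   0   0   0]
 [  0   0   0   0   2   1   1   0   0   0   0   0   0   0   0   0   0   0 114 107  19   0   0   0]
 [  0   0   0   0   0   0   0   0   0   0   0   0   0   0   0   0   0   7 108 102  67   0   0   0]
 [  0   0   0   0   0   0   0   0   0   0   0   0   0   0   0   0   0  19 109 104 103   0   0   0]
 [  0   0   0   0   0   0   0   0   0   0   0   0   0   0   0   0   0   9 115 103 100   0   0   0]
 [  0   0   0   0   0   0   0   0   0   0   0   0   0   0   0   0   0  11 114 104 100   0   0   0]
 [  1  11   0   0   0   0   0   0   0   0   0 
[... 1829 characters left out ...]
0   0]
 [  4  31  36  69  98  49  65 101  96  97  91  37  20  69  95 104 116 112  96  91  39   0   0   0]
 [ 26  46  38  48  47  53  86  82  67  60  39   0   0  14  33  26  25  30  18  26   0   0   0   0]
 [ 17  38  30  29  31  24  11  26   0   3   2   0   0   0   0   0   0   0   0   0   0   0   0   0]
 [  7  21  15   0   0   0   0   0   0   0   0   0   0   0   0   0   0   0   0   0   0   0   0   0]
 [ 11  25  19  13   0   0   0   0   0   0   0   0   0   0   0   0   0   0   0   0   0   0   0   0]
 [  7  15  19  34   0   0   0   0   0   0   0   0   0   0   1   1   0   0   0   0   0   0   0   0]
 [ 12  20  27  26   2   0   0   0   0   0   0   0   0   0   1   0   0   0   0   0   0   0   0   0]]
```

```bash
cat >> knob.py <<'E'
def tip(b):
    sub=b[v0-12:v0+6,u0+5:u0+14].astype(int); r=np.clip(sub[...,0]-sub[...,1:].max(2)-20,0,90)
    col=r.sum(0); row=r.sum(1)
    top=np.interp(110,np.cumsum(row),np.arange(len(row)))   # soft top edge of nose
    return round(float(top),2), round(float((r[:9].sum(0)*np.arange(9)).sum()/max(r[:9].sum(),1)),2)
E
python3 - <<'E'
from knob import *
print("start",tip(cv2.imread("pics/side0.png")[:,:,::-1]),"34",tip(cv2.imread("pics/side34.png")[:,:,::-1]))
k=np.array([.508,.13]); a=.34
for i in range(3):
    a+=.03; ctrl.movep(np.r_[k,.110+G],down(.99-a)); ctrl.pause(.1); s=ctrl.get_state(); b=vision.camera("side"); cv2.imwrite(f"pics/s{int(a*100)}.png",b[:,:,::-1])
    print(round(a,2),s["force"],s["wrist_torque"][2],tip(b),s["time_s"])
    if s["wrist_torque"][2]>.1 or s["wrist_torque"][2]<-.55: break
E
```

```text
start (8.51, 5.35) 34 (7.53, 5.06)
0.37 [-3.566  -3.0282  4.8951] -0.39820629742203334 (7.41, 4.73) 42.4917
0.4 [-3.2969 -3.4192  4.6689] -0.44827345098333193 (6.81, 3.92) 42.8917
0.43 [-3.5921 -3.7297  4.7011] -0.25954711093027866 (6.41, 3.77) 43.2917
```

Run:
```python
from knob import *
k=np.array([.508,.13]); a=.43
for i in range(3):
    a+=.015; ctrl.movep(np.r_[k,.110+G],down(.99-a)); ctrl.pause(.15); s=ctrl.get_state(); b=vision.camera("side"); cv2.imwrite(f"pics/s{int(a*1000)}.png",b[:,:,::-1])
    print(round(a,3),s["force"],s["wrist_torque"][2],tip(b),s["time_s"])
    if s["wrist_torque"][2]>-.08: break
```

```text
0.445 [-3.2366 -4.4791  4.5045] -0.11110626818169637 (6.22, 3.57) 43.7417
0.46 [-4.2995 -3.2806  5.599 ] -0.12397597233392102 (6.1, 3.24) 44.1917
0.475 [-4.3217 -3.4168  5.0936] -0.06050612673455117 (5.83, 3.04) 44.6417
```

Run:
```python
from knob import *
k=np.array([.508,.13]); a=.475; last=None
for i in range(4):
    a+=.015; ctrl.movep(np.r_[k,.110+G],down(.99-a)); ctrl.pause(.15); s=ctrl.get_state(); b=vision.camera("side"); cv2.imwrite(f"pics/s{int(a*1000)}.png",b[:,:,::-1]); t=tip(b)
    print(round(a,3),s["wrist_torque"][2],t,s["time_s"])
    if s["wrist_torque"][2]>.12: break
    if last and abs(t[0]-last[0])<.06 and abs(t[1]-last[1])<.08: break
    last=t
sub=b[v0-8:v0+10,u0-8:u0+16].astype(int); print(np.array2string(np.clip(sub[...,0]-sub[...,1:].max(2),0,255),max_line_width=200))
```

```text
0.49 -0.06445647295352143 (5.72, 2.97) 45.0917
0.505 0.03576317215407214 (5.72, 2.96) 45.5417
[[  0   0   0   1   2   2   4   5   6   9   9  10  10   9   9   8   7   8   8   8   7   4   4   1]
 [  0   1   0   4   5   5   6   6   6   8   8   9   9   7   7  11  11   3   0   0   0   0   0   0]
 [  0   1   1   3   5   6   5   5   5   5   3   4   3   0   6  74  93  46   0   0   0   0   0   1]
 [  0   0   0   0   3   3   2   2   0   0   0   0   0   0  53 117 104 122   4   0   0   1   0   0]
 [  0   0   2   0   0   0   0   0   0   0   0   0   0   0  34 124 115 111  67   0   0   0   0   0]
 [  0   0   0   0   0   0   0   0   0   0   0   0   0   0   0  39 107 108 114   0   0   0   0   0]
 [  0   0   0   1   0   0   1   0   0   0   0   0   0   0   0   0  58  66 113  35   0   0   0   0]
 [  0   0   0   0   0   0   0   0   0   0   0   0   0   0   0   0  43  65 114 110   0   0   0   0]
 [  0   0   0   0   0   0   0   0   0   0   0   0   0   1  21  27  80  66  69  54   0   0   0   0]
 [  0   0   0   0   0   0   0   0  18  12  24  81  66  68  64  61  71 115  76  43   0   0   0   0]
 [  0  11   0   0   3   9  79  69  93  47  44  44  60  76  50  28  18  19  22   0   0   0   0   0]
 [  3  33  51  48  49  53 108  99  42  35  32  13   6  15   0   0   0   0   0   0   0   0   0   0]
 [ 31  43  39  48  43  33  37  25  26   0   1   0   0   0   0   0   0   0   0   0   0   0   0   0]
 [ 33  36  32  24   0   0   0   0   0   0   0   0   1   0   0   0   0   0   0   0   0   0   0   0]
 [ 17  22  12   0   0   0   0   0   0   0   0   0   0   0   0   0   0   0   0   0   0   0   0   0]
 [ 23  23  16   8   0   0   0   0   0   0   0   0   0   0   0   2   0   0   0   0   0   0   0   0]
 [ 21  21  24  24   0   0   0   0   0   0   0   0   0   0   1   1   0   0   0   0   0   0   0   0]
 [ 15  16  23  18   8   0   0   0   0   0   0   0   0   0   1   0   0   0   0   0   0   0   0   0]]
```

The latch tip has moved its full 2.8 px (2.6 expected) and stopped, and the torque has returned to drag level. Releasing and checking.

Run:
```python
from knob import *
hand.open_gripper(); s=ctrl.get_state(); p=s["position"]
ctrl.line_to([p[0],p[1],.40],feed=.12); ctrl.movep(np.array([.52,.2145,.42]),down(-np.pi/2)); ctrl.pause(.3)
print(tip(vision.camera("side")))
im,C=snap("wrist","w_end"); ys,xs=np.nonzero(red(im)); P=np.array([cast(C,(x,y),.077)[:2] for x,y in zip(xs,ys)]); P=P[(abs(P[:,0]-.6)<.02)&(abs(P[:,1]-.17)<.04)]
i0,C0=load("w_hold"); ys,xs=np.nonzero(red(i0)); Q=np.array([cast(C0,(x,y),.077)[:2] for x,y in zip(xs,ys)]); Q=Q[(abs(Q[:,0]-.6)<.02)&(abs(Q[:,1]-.17)<.04)]
print("tip y before",Q[:,1].max(),"after",P[:,1].max(),P[P[:,1].argmax()])
# carrier +x and +y edge vs fences: print grey profiles
g=cv2.cvtColor(im,cv2.COLOR_RGB2GRAY).astype(int)
a=proj(C,[.642,.2,.077]);b=proj(C,[.575,.247,.077]);print(a,b); a=a.astype(int);b=b.astype(int)
print(g[a[1]-14:a[1]+12,a[0]],g[b[1],b[0]-14:b[0]+14]); s=ctrl.get_state();print(s["time_s"],s["force"])
```

```text
(5.78, 2.97)
tip y before 0.1753419389229539 after 0.18866768228386854 [0.6009 0.1887]
[268.4036  71.6431] [226.944  134.5125]
[114 114 113 108 193 218 221 220 219 218 219 219 218 214 205 193 217 222
 221 222 222 225 226 226 225 226] [114 114 114 102 186 207 208 210 216 219 213 210 212 200 193 209 212 211
 211 212 214 192 222 227 226 226 226 226]
50.2833 [ 0.0714 -0.6869  0.9866]
```

```bash
python3 -c "
from station import ctrl
print(ctrl.finish_job())"
```

```text
the job is handed in; nothing more can be done
None
```

I've handed the job in: the carrier lies home against both fences, the latch has dropped into the notch with its nose in the slot, and the hand is clear at 50 s; the hand-in gave no verdict.

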